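# Arm the frame joiner: guarded toggle

### The job

Arm the frame joiner at its control console: with a fingertip swing the hinged guard of the arming switch more than half-way up, push the toggle beneath it over to on (away from the robot), then draw the finger out and let the guard drop shut over the toggle. Work gently with the fingers only, gripping nothing; do not press the drive button on its right or switch the small work-light toggle on its left, and leave the loose things where they lie.

Things in the scene. Friction and masses are not known exactly. Their poses are not given: they have to be found in the camera images.
- joiner: green bench frame joiner, bolted down, 270 mm deep (x) by 430 wide (y). Origin: centre of its underside, on the desk. x axis: level, from its front (robot's side) to its back; y: to its left; z up. Left half: nailing bed with a clamped frame corner (to 120 mm high) and a hold-down column and arm (260 mm high; x 30 to 130, y 85 to 120 mm). Right half: control console, see panel.
- panel (a point): centre of the console's grey control panel: 175 mm from front to back, 200 wide, rising to the back at 0.10 rad; at joiner x -32, y -115, z 81 mm. From left to right, facing the joiner: small bare work-light toggle, guarded arming switch (in the middle), black drive button. Behind the panel a flat housing 90 mm high carries loose things. 'Above the panel' below means square to it.
- guard (a joint): aluminium hinged guard (hood) of the arming switch, rad: 0 shut, 1.4 fully up (stop). Never passes upright: its weight and a light spring (under 1 N at the lip) drop it shut when nothing holds it. 50 mm wide, 44 inside; roof top 36 mm above the panel; front wall 42 mm in front of the hinge, its lower edge 21 mm above the panel and open below; from that edge the lip juts 10 mm forward.
- guard_lip (a point): middle of the guard's lip, moving with the guard. Shut: 48 mm in front of the hinge pin (towards the robot) and 24.5 mm above the panel. The lip is 50 mm wide, 3 mm thick, flared up 0.35 rad to the front; the bare panel before and beneath it leaves about 21 mm for a fingertip.
- guard_hinge (a point): middle of the guard's hinge pin at its back edge, fixed; axis along joiner y. 10 mm above the panel, 22 mm behind panel.
- toggle (a joint): steel bat toggle under the guard, rad: 0 off (leaning 0.42 rad to the front, towards the robot), 0.84 on (leaning 0.42 rad to the back). Snap action: it stays at either end, and pushed past 0.6 it falls over to on by itself; about 1.5 N at its tip.
- toggle_tip (a point): centre of the toggle's ball end, 10 mm across. Pivot 18 mm in front of the hinge pin and 7 mm above the panel, bat 20 mm long: off, the tip is 26 mm in front of the hinge pin, on, 10 mm; both 25 mm above the panel.
- drive (a joint): travel of the black nail-drive push button, 69 mm to the right of the guard's middle, m: 0 out, 0.006 pressed (5 N). 26 mm across, its top 22 mm above the panel. Not to be pressed.
- light_tip (a point): end of the small bare work-light toggle, 70 mm to the left of the guard's middle, 23 mm above the panel, leaning to the front (off). Not to be switched.
- tape: bystander: roll of masking tape, a ring 72 mm across, 19 mm high, lying on the flat housing at the back right of the joiner, loose; origin at the centre of its underside
- offcut: bystander: short mitred white-painted wooden offcut, 60 x 24 x 16 mm, lying on the same housing, loose; origin at the centre of its underside
- glue: bystander: white glue bottle with black cap, 52 mm across, 150 mm high, standing on the desk, loose; origin at the centre of its underside
- can: bystander: steel thinner can with a cone shoulder, 68 mm across, 128 mm high, standing on the desk, loose; origin at the centre of its underside
- tub: bystander: clear tub of marker pens, 84 mm across, 130 mm high with the pens, standing on the desk, loose; origin at the centre of its underside
- screwdriver: bystander: screwdriver lying on the desk, loose
- frame: bystander: small wooden picture frame lying flat on the desk, 160 x 120 x 14 mm, loose; origin at the centre of its underside
- marker: bystander: single marker pen lying on the desk, 137 mm long, 14 mm thick, loose; origin at the centre of its underside

How it is judged:
By the outcome, as a careful person would: the job done as asked, in the order asked, and still so for the second after the job is handed in, with the robot touching nothing.
It also fails if it takes over 40 s, if anything falls off the work surface, if the arm or the gripper's body presses on something with over 40 N, if the wrist force passes 120 N, or if a joint passes its speed limit or range.

### The arm

A 6-joint arm with a two-finger parallel gripper is mounted at the origin on the work surface. World frame = base frame: x ahead of the robot, y to its left, z up, the work surface at z = 0. Lengths are in mm, angles in rad, forces in N, time in s.
With the tool pointing down it reaches from about 350 to 975 mm from the base axis. Payload 7.1 kg.
Tool frame: the origin (TCP) lies between the finger pads; the fingertips stand 14 mm ahead of it and the grasp point (between the pads) lies 5 mm behind it; z points along the fingers, y is the line along which they close (so a half turn about z gives the same grasp; the last joint's range is limited). The gripper opens to 88 mm and grips with 3 to 60 N. Pads are 20 mm wide; open, the fingers measure 115 mm over their backs; the gripper's body (75 mm by 178 mm) begins 61 mm behind the grasp point.
Start: joints at [1.107, 0.423, 1.63, -0, 1.089, -0.019], TCP at [268.891, 564.183, 236.675] pointing down, gripper open.
Joint ranges: [-3, 3], [-0.9, 2.11], [0.09, 2.58], [-1.31, 4.45], [0.11, 2.69], [-2.54, 2.54]. Speed limits (rad/s): [2.39, 2.39, 3.01, 3.14, 3.14, 3.14].

### API

Orientations are given as a rotation vector (axis times angle).
In Python, from workcell import ctrl gives the robot as it stands. The module is installed in compiled form; this text tells all that it offers.
- The arm moves only by the tool servo_tool, never from a script. Its argument "plan" is a list of rows, each a list of 3 entries, a list of its own where there are three numbers: the closure, from 0 (fully open) to 1 (shut), then the shift along the world's x, y, z in mm, then the turn about the world's z in degrees. In form: [[hand, [x, y, z], yaw], ...]. A call has 1 to 10 rows; each row is the pose to reach, as a shift and turn from the pose commanded when the call began; what a row does not reach only later rows make up. A row lasts 1/12 s, in which the tool goes at most 41.7 mm and 7.16 degrees, less where a joint would pass 70% of its speed; a pose out of reach is approached as far as the arm can. A call with a gripper value outside its range is refused whole. The fingers move at their own pace and stop on an object; the grip force is fixed at half the most. Time passes only in rows, so rows that repeat a pose let the fingers close. It gives the time, the measured TCP pose, the force, the opening and the grip force at its end, in the units of the state.
- ctrl.get_obs(): the state, without advancing time (a new reading comes with each control period).
- ctrl.get_image(name): name is "scene" or "top" or "wrist"; returns the picture (480x640x3 uint8, blue, green, red); there is no depth.
- ctrl.camera_info(name): a dict with "fovy" (degrees; the focal length in pixels is half the picture's height over the tangent of half this angle, whatever the lens; pixels are square), "cx", "cy" (the principal point, pixels), "k1" (the pictures are not rectified: a ray, as slopes to the right and down, at radius r is drawn at 1 + k1 r^2 times it, then the intrinsics apply), "rvec" (rotation vector, rad) and "tvec" (3), from world to camera coordinates, as OpenCV has them; the wrist camera has in their place "T_tool_cam" (4x4, takes a point from camera to tool coordinates, whose origin is the TCP and whose axes are the flange's). Camera axes: x right, y down, z forward; pixel columns grow to the right and rows downward; lengths in mm; the calibration is good to about 2 mm. A picture is of the moment at which its call begins: read the wrist's pose just before it. camera_info takes no time and is no camera call.
- ctrl.close_job(): hands the job in; it is judged then, once.
The state is a dict: "t": time; "qpos": joint angles; "qvel": joint speeds; "joint_torque": joint torques, N m; "ee_pos": TCP position; "orientation": TCP orientation; "ft_force": force on the tool from outside, world axes, zero at the start; "moment": the same for the moment, N m; "width": finger opening in mm; "grasp_force": force on a finger pad.
Only numpy, scipy, OpenCV 4.12 (cv2) and the standard library are available. Lean on these libraries where they do the work, as an engineer would, in place of code of your own. Each camera call takes 0.05 s, during which the arm holds its last target. There are 200 camera calls.

## Working session

There is one attempt and no reset: what is moved stays moved. The work goes in short steps, Python scripts to look and compute and a tool call to move; the robot and the scene stay as the last step left them, time stands still between calls to the robot, and variables do not carry over. Pictures are saved under pics/ and viewed, at most 10 in all, crops included, and the job is handed in when it is done.

Besides the shell and the picture viewer there is one more tool, called after "Request:" in YAML: its name, and indented under it one key for each argument. servo_tool: Moves the arm, as the interface text tells. Its arguments: {"type":"object","properties":{"plan":{"type":"array"}},"required":["plan"]}

```bash
mkdir -p pics; python3 - <<'E'
from workcell import ctrl
import cv2
for n in("scene","top"):
    i=ctrl.camera_info(n);print(n,i)
    cv2.imwrite(f"pics/{n}0.png",ctrl.get_image(n))
print(ctrl.camera_info("wrist"));print(ctrl.get_obs())
E
```

```text
scene {'fovy': 51.990573991612834, 'cx': 320.4971370948639, 'cy': 244.57070325080764, 'k1': -0.13434546493143268, 'rvec': array([ 1.1886732 ,  2.15792191, -1.11996895]), 'tvec': array([ 283.09854282, -202.78083354, 1499.64274997])}
top {'fovy': 44.14561992641702, 'cx': 310.96315257013885, 'cy': 237.40308666573483, 'k1': -0.10392353545876759, 'rvec': array([ 2.10531116, -2.12448672,  0.19049473]), 'tvec': array([  21.81517423,  548.66819881, 1550.9458943 ])}
{'fovy': 68.39619282280859, 'cx': 318.65359833596017, 'cy': 239.50369564836612, 'k1': -0.07063412425719838, 'T_tool_cam': array([[ 2.73282032e-04, -9.70484827e-01, -2.41162033e-01,
         6.63842967e+01],
       [ 9.99999954e-01,  2.34378611e-04,  1.90001444e-04,
        -2.36908574e-01],
       [-1.27870296e-04, -2.41162074e-01,  9.70484847e-01,
        -1.47448293e+02],
       [ 0.00000000e+00,  0.00000000e+00,  0.00000000e+00,
         1.00000000e+00]])}
{'t': 0.1, 'qpos': array([ 1.10702503e+00,  4.23781514e-01,  1.63059394e+00,  1.06961956e-05,
        1.08857986e+00, -1.90068804e-02]), 'qvel': array([ 0.00012143, -0.00328804, -0.00253877, -0.00068924,  0.00100442,
       -0.00070359]), 'joint_torque': array([ 4.77979938e-05, -5.45614743e+01, -2.74320942e+01,  6.44714548e-02,
        1.89144997e-02, -1.00570790e-05]), 'ee_pos': array([268.6707256 , 563.78422346, 235.97645215]), 'orientation': array([-6.92823763e-01, -3.06390126e+00,  2.07462605e-03]), 'ft_force': array([ 0.70273237,  0.52043809, -0.16766025]), 'moment': array([-0.02645138, -0.00066133, -0.01646589]), 'grasp_force': 0.0, 'width': 88.17847321701579}
```

View pics/scene0.png

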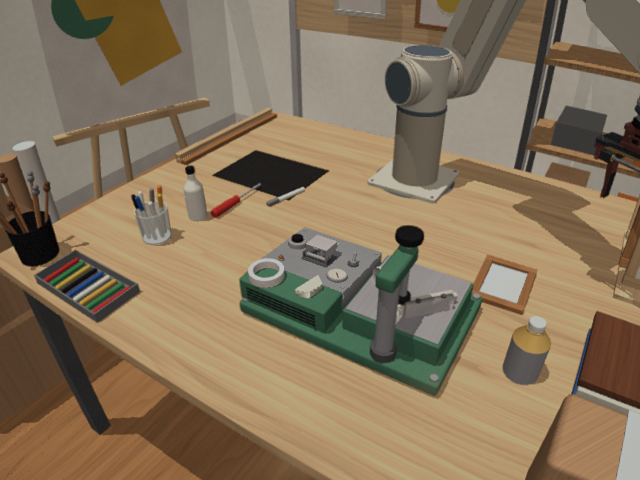

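View pics/top0.png

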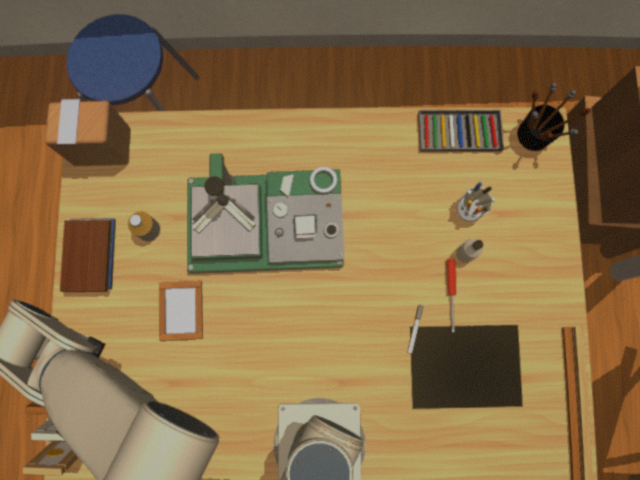

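The scene shows the joiner with its console in the right half. In the top view its base has corners at about (188,273), (343,267), (341,171) and the guard is at (305,227). The button is at (332,230) and the light toggle at (279,232). Next I cast rays for a rough pose.

```bash
cat > h.py <<'E'
import numpy as np,cv2
from workcell import ctrl
from scipy.spatial.transform import Rotation as R
def ray(name,uv,obs=None):
    i=ctrl.camera_info(name);f=240/np.tan(np.radians(i["fovy"])/2)
    d=np.array([(uv[0]-i["cx"])/f,(uv[1]-i["cy"])/f]);s=d.copy()
    for _ in range(20): s=d/(1+i["k1"]*(s@s))
    v=np.array([*s,1])
    if name=="wrist":
        T=i["T_tool_cam"];M=R.from_rotvec(obs["orientation"]).as_matrix()
        return M@T[:3,3]+obs["ee_pos"],M@T[:3,:3]@v
    M=R.from_rotvec(i["rvec"]).as_matrix()
    return -M.T@i["tvec"],M.T@v
def onz(name,uv,z,obs=None):
    o,d=ray(name,uv,obs);return o+d*(z-o[2])/d[2]
def cross(rs):
    A=np.zeros((3,3));b=np.zeros(3)
    for o,d in rs:
        d=d/np.linalg.norm(d);P=np.eye(3)-np.outer(d,d);A+=P;b+=P@o
    p=np.linalg.solve(A,b);return p,[np.linalg.norm(np.cross(p-o,d/np.linalg.norm(d))) for o,d in rs]
E
python3 - <<'E'
from h import *
for uv in [(188,273),(343,267),(341,171)]: print(onz("top",uv,10).round())
for n,uv,z in [("guard",(305,227),117),("btn",(332,230),103),("light",(279,232),104)]: print(n,onz("top",uv,z).round())
o=ctrl.get_obs();print(R.from_rotvec(o["orientation"]).as_matrix().round(3))
im=ctrl.get_image("top")[160:280,180:350];cv2.imwrite("pics/topc.png",cv2.resize(im,None,fx=4.5,fy=4.5,interpolation=cv2.INTER_CUBIC))
E
```

```text
[460. 359.  10.]
[473. -70.  10.]
[749. -70.  10.]
guard [564.  31. 117.]
btn [558. -39. 103.]
light [554. 100. 104.]
[[-0.903  0.43  -0.001]
 [ 0.43   0.903 -0.001]
 [ 0.    -0.001 -1.   ]]
```

View pics/topc.png

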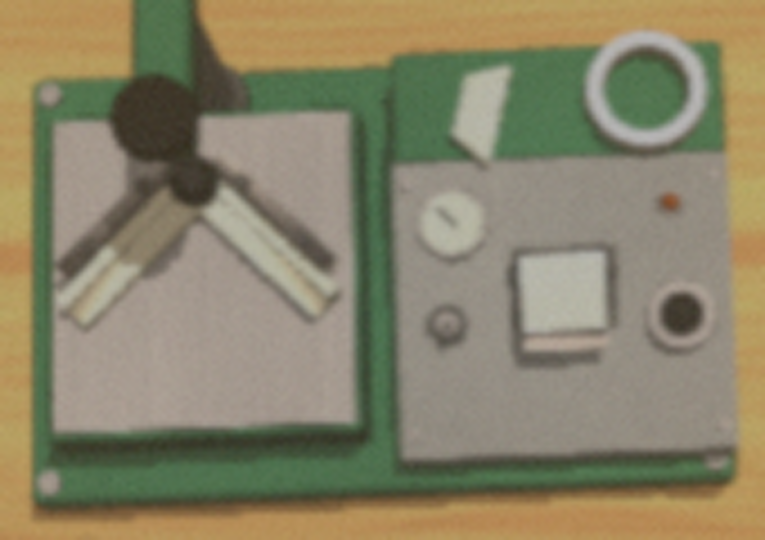

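Request:
servo_tool:
  plan:
    - [1, [0, 0, 40], 7]
    - [1, [15, -40, 60], 14]
    - [1, [30, -80, 60], 21]
    - [1, [45, -120, 60], 27]
    - [1, [60, -160, 60], 27]
    - [1, [75, -200, 60], 27]
    - [1, [90, -240, 60], 27]
    - [1, [105, -280, 60], 27]
    - [1, [120, -320, 60], 27]
    - [1, [135, -360, 60], 27]

```text
t: 0.98
ee_pos: [399.2, 214.9, 296.7]
orientation: [-0.042, 3.141, 0.0]
ft_force: [1.7, 0.7, -0.1]
width: 24.6
grasp_force: 0.0
```

Request:
servo_tool:
  plan:
    - [1, [15, -40, 0], 0]
    - [1, [30, -80, 0], 0]
    - [1, [45, -120, 0], 0]
    - [1, [65, -155, 0], 0]
    - [1, [80, -174, 0], 0]
    - [1, [80, -174, 0], 0]
    - [1, [80, -174, 0], 0]

```text
t: 1.57
ee_pos: [479.4, 41.6, 296.4]
orientation: [0.037, -3.141, -0.0]
ft_force: [-0.8, 0.4, -0.5]
width: 0.3
grasp_force: 0.0
```

```bash
python3 - <<'E'
from h import *
o=ctrl.get_obs();cv2.imwrite("pics/w1.png",ctrl.get_image("wrist"));print(o)
print(R.from_rotvec(o["orientation"]).as_matrix().round(3))
import pickle;pickle.dump(o,open("o1.pkl","wb"))
E
```

```text
{'t': 1.5667, 'qpos': array([ 6.18215182e-02,  1.36556214e-01,  1.87817631e+00,  1.58454347e-04,
        1.12757249e+00, -1.53246096e+00]), 'qvel': array([ 0.04358409, -0.01339785,  0.02200025,  0.00819669,  0.00471967,
        0.01127296]), 'joint_torque': array([-1.37720950e+00, -3.67426014e+01, -2.89436513e+01, -1.38958152e-01,
       -3.50427325e-02, -1.50438943e-01]), 'ee_pos': array([479.40029223,  41.64024567, 296.36291697]), 'orientation': array([ 3.67758772e-02, -3.14065871e+00, -1.68477623e-04]), 'ft_force': array([-0.76085865,  0.39395899, -0.46052937]), 'moment': array([ 0.04936579, -0.01305797, -0.03482107]), 'grasp_force': 0.0, 'width': 0.28894295236767575}
[[-1.    -0.023 -0.001]
 [-0.023  1.     0.   ]
 [ 0.001  0.    -1.   ]]
```

View pics/w1.png

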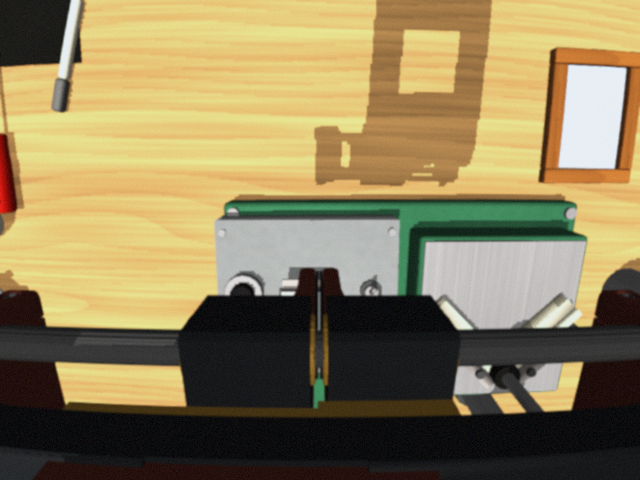

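The wrist view has the robot side at the top. The panel is at (218..398, 215+), and the fingers at (320,290) hide the guard. I'll shift forward so that the guard comes clear.

Request:
servo_tool:
  plan:
    - [1, [40, -5, 0], 0]
    - [1, [80, -12, 0], 0]
    - [1, [120, -12, 0], 0]
    - [1, [120, -12, 0], 0]
    - [1, [120, -12, 0], 0]
    - [1, [120, -12, 0], 0]

```text
t: 2.12
ee_pos: [597.9, 32.0, 296.0]
orientation: [0.044, -3.139, -0.0]
ft_force: [-0.3, -0.1, 0.2]
width: 0.9
grasp_force: 0.0
```

```bash
python3 - <<'E'
from h import *
import pickle
o=ctrl.get_obs();im=ctrl.get_image("wrist");print(o["ee_pos"],o["orientation"],o["qvel"].round(3))
pickle.dump((o,im),open("o2.pkl","wb"))
cv2.imwrite("pics/w2.png",cv2.resize(im[20:320,180:440],None,fx=2,fy=2,interpolation=cv2.INTER_CUBIC))
E
```

```text
[597.88065451  32.0485913  295.96486203] [ 4.40939840e-02 -3.13909902e+00 -1.42605328e-04] [-0.003 -0.025  0.02  -0.002 -0.001 -0.002]
```

View pics/w2.png

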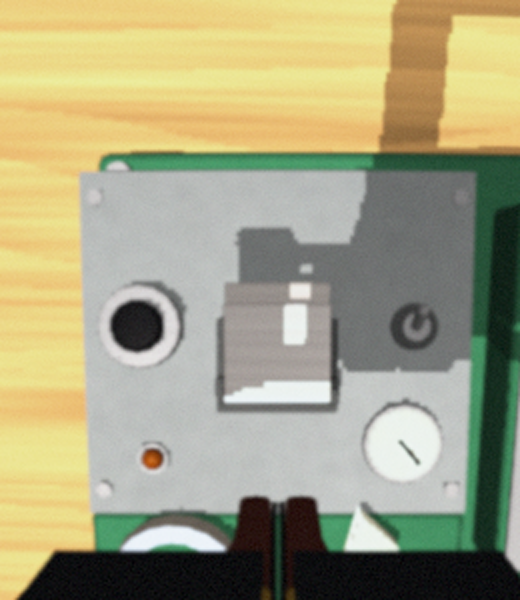

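The picture shows the panel corners at crop (80,172), (476,171), (463,512) and (92,514). The lip's front edge is at (224..330, 282) and the button at (138,326).

```bash
python3 - <<'E'
from h import *
import pickle
o,im=pickle.load(open("o2.pkl","rb"))
F=lambda x,y:(180+x/2-.25,20+y/2-.25)
P={}
for n,x,y,z in [("fR",80,172,72.3),("fL",476,171,72.3),("bL",463,512,89.7),("bR",92,514,89.7),("lipR",224,282,106),("lipL",330,282,106),("roofR",224,403,116),("roofL",330,403,116),("btn",138,326,103)]:
    P[n]=onz("wrist",F(x,y),z,o);print(n,P[n].round(1))
c=(P["fR"]+P["fL"]+P["bL"]+P["bR"])/4;print("panel",c)
print(P["fL"]-P["fR"],P["bL"]-P["bR"],P["bL"]-P["fL"],P["bR"]-P["fR"])
# top camera check
T=lambda x,y:(180+x/4.5,160+y/4.5)
for n,x,y,z in [("fR",736,458,72.3),("fL",402,463,72.3),("bL",396,163,89.7),("bR",724,153,89.7),("lipR",608,346,106),("lipL",522,352,106),("btn",682,312,103)]: print("top",n,onz("top",T(x,y),z).round(1))
E
```

```text
fR [487.7 -70.1  72.3]
fL [481.5 128.8  72.3]
bL [655.9 132.7  89.7]
bR [662.6 -64.8  89.7]
lipR [539.7   5.5 106. ]
lipL [538.3  55.1 106. ]
roofR [595.4   6.9 116. ]
roofL [594.   56.9 116. ]
btn [561.5 -35.7 103. ]
panel [571.91481705  31.62971516  81.        ]
[ -6.15012864 198.89701529   0.        ] [ -6.67300683 197.50015841   0.        ] [174.40808407   3.95428977  17.4       ] [174.93096227   5.35114665  17.4       ]
top fR [478.3 -69.4  72.3]
top fL [477.2 127.8  72.3]
top bL [655.7 131.   89.7]
top bR [659.6 -64.9  89.7]
top lipR [539.8   5.3 106. ]
top lipL [536.8  55.4 106. ]
top btn [560.2 -38.1 103. ]
```

Request:
servo_tool:
  plan:
    - [1, [-35, 0, 0], 0]
    - [1, [-65, -1, -25], 0]
    - [1, [-83, -1, -62], 0]
    - [1, [-83, -1, -102], 0]
    - [1, [-83, -1, -140], 0]
    - [1, [-83, -1, -171], 0]
    - [1, [-83, -1, -180], 0]
    - [1, [-83, -1, -180], 0]
    - [1, [-83, -1, -180], 0]

```text
t: 2.92
ee_pos: [516.2, 30.1, 117.8]
orientation: [-0.042, 3.141, 0.0]
ft_force: [0.4, -0.3, 0.1]
width: 0.5
grasp_force: 0.0
```

```bash
python3 - <<'E'
from h import *
o=ctrl.get_obs();print(o["ee_pos"],o["ft_force"])
a=ctrl.get_image("scene")[225:305,240:370];b=ctrl.get_image("top")[190:270,260:350]
a=cv2.resize(a,(650,400),interpolation=cv2.INTER_CUBIC);cv2.imwrite("pics/s3.png",a)
E
```

```text
[516.20407231  30.07302488 117.75371369] [ 0.38100832 -0.26226914  0.11843706]
```

View pics/s3.png

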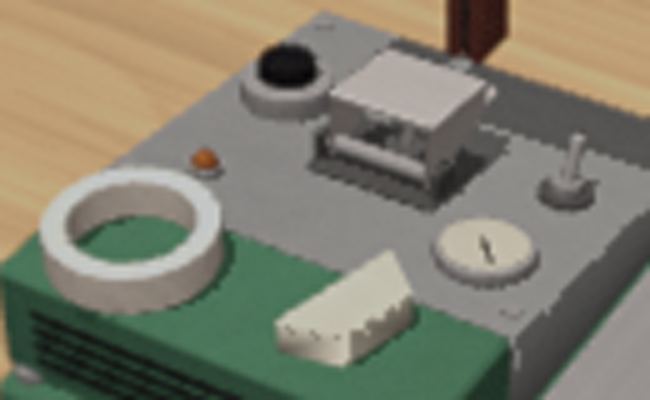

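The fingers (465,30) stand in front of the shut guard (410,100), and the light toggle is clear at (575,165). I'll lower and approach the lip.

Request:
servo_tool:
  plan:
    - [1, [0, 1, -16], 0]
    - [1, [4, 1, -16], 0]
    - [1, [8, 1, -16], 0]
    - [1, [10, 1, -16], 0]
    - [1, [11, 1, -16], 0]
    - [1, [12, 1, -16], 0]
    - [1, [12, 1, -16], 0]
    - [1, [12, 1, -16], 0]

```text
t: 3.68
ee_pos: [528.3, 30.8, 100.9]
orientation: [-0.042, 3.141, -0.0]
ft_force: [-0.4, -0.3, -1.1]
width: 0.3
grasp_force: 0.0
```

Request:
servo_tool:
  plan:
    - [1, [1, 0, 0], 0]
    - [1, [2, 0, 0], 0]
    - [1, [2, 0, 0], 0]
    - [1, [2, 0, 0], 0]

```text
t: 4.02
ee_pos: [529.0, 30.8, 100.4]
orientation: [0.042, -3.139, 0.0]
ft_force: [-5.3, -0.1, 4.5]
width: 0.6
grasp_force: 2.6
```

Request:
servo_tool:
  plan:
    - [1, [1, 0, 0], 0]
    - [1, [1.5, 0, 0], 0]
    - [1, [1.5, 0, 0], 0]
    - [1, [1.5, 0, 0], 0]

```text
t: 4.35
ee_pos: [529.1, 30.8, 100.3]
orientation: [0.041, -3.136, 0.0]
ft_force: [-10.0, 0.9, 6.5]
width: -0.1
grasp_force: 4.7
```

The jam on the lip's edge was expected. Next I draw upward faster than the lip's arc, so that friction lifts it.

Request:
servo_tool:
  plan:
    - [1, [-0.5, 0, 3], 0]
    - [1, [0, 0, 6], 0]
    - [1, [1, 0, 9], 0]
    - [1, [2.5, 0, 12], 0]
    - [1, [4, 0, 15], 0]
    - [1, [5.5, 0, 18], 0]
    - [1, [7, 0, 21], 0]
    - [1, [7, 0, 21], 0]

```text
t: 5.02
ee_pos: [538.4, 30.9, 122.3]
orientation: [0.041, -3.141, -0.0]
ft_force: [-6.6, 0.9, 4.7]
width: 0.4
grasp_force: 3.3
```

```bash
python3 - <<'E'
from h import *
o=ctrl.get_obs();print(o["ee_pos"],o["ft_force"])
a=ctrl.get_image("scene")[225:305,240:370]
a=cv2.resize(a,(650,400),interpolation=cv2.INTER_CUBIC);cv2.imwrite("pics/s4.png",a)
E
```

```text
[538.43204142  30.93717584 122.33936862] [-6.59703887  0.8801863   4.68501014]
```

View pics/s4.png

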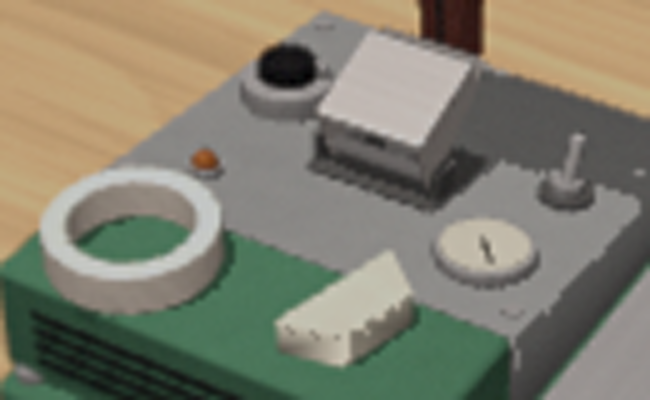

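The guard now stands at about 25°, with its roof tilted at (395,90). I carry on up.

Request:
servo_tool:
  plan:
    - [1, [1.5, 0, 4], 0]
    - [1, [4, 0, 8], 0]
    - [1, [6, 0, 11], 0]
    - [1, [9, 0, 14], 0]
    - [1, [12, 0, 17], 0]
    - [1, [15, 0, 19], 0]
    - [1, [18, 0, 20], 0]
    - [1, [18, 0, 20], 0]
    - [1, [18, 0, 20], 0]

```text
t: 5.82
ee_pos: [556.8, 30.8, 141.6]
orientation: [0.042, -3.141, 0.0]
ft_force: [0.3, -0.0, 1.3]
width: 0.4
grasp_force: 0.2
```

Request:
servo_tool:
  plan:
    - [1, [-5, 0, 0], 0]
    - [1, [-9.5, 0, 0], 0]
    - [1, [-9.5, 0, -6], 0]
    - [1, [-9.5, 0, -12], 0]
    - [1, [-9.5, 0, -18], 0]
    - [1, [-9.5, 0, -24], 0]
    - [1, [-9.5, 0, -29], 0]
    - [1, [-9.5, 0, -29], 0]
    - [1, [-9.5, 0, -29], 0]

```text
t: 6.57
ee_pos: [547.1, 30.8, 112.1]
orientation: [0.041, -3.141, 0.0]
ft_force: [-0.5, 0.1, 1.4]
width: 0.3
grasp_force: 0.1
```

```bash
python3 - <<'E'
from h import *
o=ctrl.get_obs();print(o["ee_pos"],o["ft_force"])
a=ctrl.get_image("scene")[225:305,240:370]
a=cv2.resize(a,(650,400),interpolation=cv2.INTER_CUBIC);cv2.imwrite("pics/s5.png",a)
E
```

```text
[547.10518884  30.7635833  112.10508134] [-0.49371643  0.06923898  1.35883228]
```

View pics/s5.png

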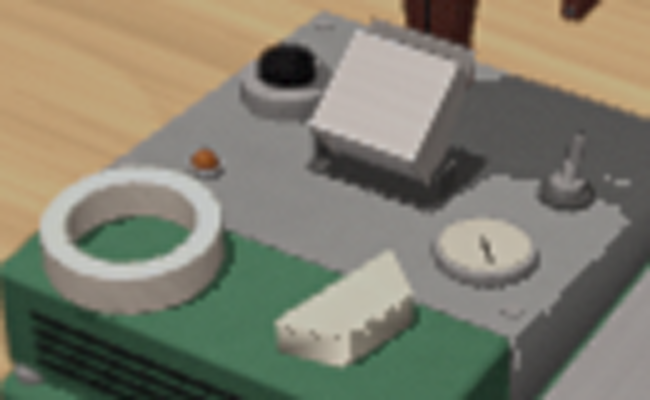

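The guard rests on the finger at about 40° (390,95), and the fingertip is now low in front of the toggle. I push back.

Request:
servo_tool:
  plan:
    - [1, [3, 0, 0], 0]
    - [1, [6, 0, 0], 0]
    - [1, [9, 0, 0.5], 0]
    - [1, [12, 0, 1], 0]
    - [1, [15, 0.5, 1], 0]
    - [1, [17, 0.5, 1], 0]
    - [1, [19, 0.5, 1], 0]
    - [1, [19, 0.5, 1], 0]
    - [1, [19, 0.5, 1], 0]

```text
t: 7.37
ee_pos: [566.3, 31.3, 113.6]
orientation: [-0.042, 3.141, 0.0]
ft_force: [0.6, -0.1, 0.1]
width: 0.3
grasp_force: 0.1
```

Request:
servo_tool:
  plan:
    - [1, [1, 0, 0], 0]
    - [1, [1.5, 0, 0], 0]
    - [1, [1.5, 0, 0], 0]

```text
t: 7.62
ee_pos: [567.0, 31.3, 113.5]
orientation: [0.041, -3.14, -0.0]
ft_force: [-3.0, -0.4, 1.6]
width: 0.5
grasp_force: 1.3
```

```bash
python3 - <<'E'
from h import *
o=ctrl.get_obs();print(o["ee_pos"],o["ft_force"])
a=ctrl.get_image("scene")[225:305,240:370]
a=cv2.resize(a,(650,400),interpolation=cv2.INTER_CUBIC);cv2.imwrite("pics/s6.png",a)
E
```

```text
[567.01254951  31.3064712  113.47581087] [-3.0420669  -0.37628926  1.58060087]
```

View pics/s6.png

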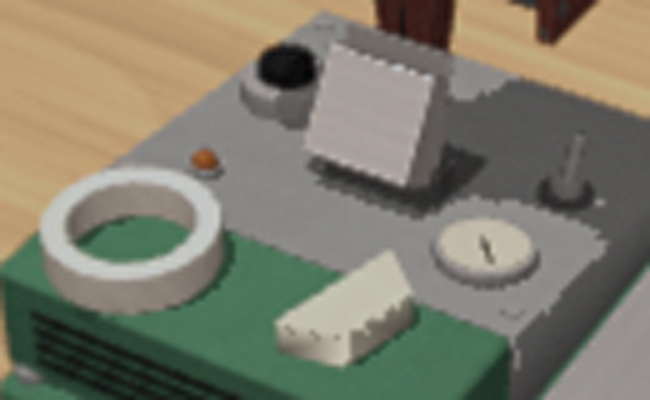

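The guard is well up at (375,110), and the force began at face x ≈ 576.7, which is the toggle's on stop. I draw straight out.

Request:
servo_tool:
  plan:
    - [1, [-5, 0, 0], 0]
    - [1, [-11, -0.5, 0], 0]
    - [1, [-17, -0.5, 0], 0]
    - [1, [-24, -0.5, 0], 0]
    - [1, [-32, -1, 0], 0]
    - [1, [-42, -1, 0], 0]
    - [1, [-55, -1, 0], 0]
    - [1, [-75, -2, 0], 0]
    - [1, [-85, -2, 20], 0]
    - [1, [-90, -2, 50], 0]

```text
t: 8.5
ee_pos: [473.0, 29.1, 161.7]
orientation: [0.041, -3.134, 0.0]
ft_force: [-0.2, 0.1, 1.0]
width: 0.2
grasp_force: 0.0
```

Request:
servo_tool:
  plan:
    - [1, [-10, 0, 35], 0]
    - [1, [-20, 0, 70], 0]
    - [1, [-20, 0, 100], 0]
    - [1, [-20, 0, 100], 0]
    - [1, [-20, 0, 100], 0]
    - [1, [-20, 0, 100], 0]

```text
t: 9.0
ee_pos: [456.9, 29.3, 263.1]
orientation: [0.041, -3.141, -0.0]
ft_force: [-0.3, -0.3, 0.1]
width: 0.6
grasp_force: 0.0
```

```bash
python3 - <<'E'
from h import *
o=ctrl.get_obs();print(o["ee_pos"],o["ft_force"])
a=ctrl.get_image("scene")[225:305,240:370]
a=cv2.resize(a,(780,480),interpolation=cv2.INTER_CUBIC);cv2.imwrite("pics/s7.png",a)
E
```

```text
[456.85240247  29.27300236 263.11589875] [-0.31169894 -0.33359808  0.05695259]
```

View pics/s7.png

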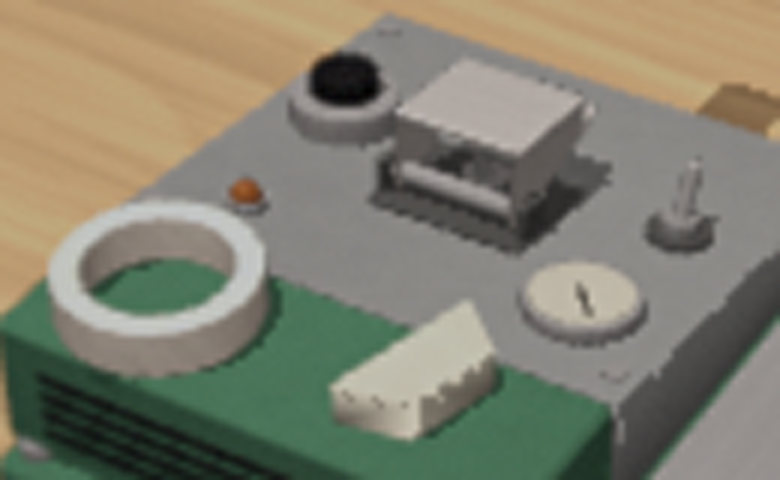

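The guard is shut again at (490,110), and the other controls and loose things look unmoved. I check the toggle through the gap at the back by comparing before with after.

```bash
python3 - <<'E'
from h import *
a=cv2.cvtColor(cv2.resize(cv2.imread("pics/s3.png"),(130,80),interpolation=cv2.INTER_AREA),6).astype(int)
b=cv2.cvtColor(cv2.resize(cv2.imread("pics/s7.png"),(130,80),interpolation=cv2.INTER_AREA),6).astype(int)
i=ctrl.camera_info("scene");f=240/np.tan(np.radians(i["fovy"])/2)
K=np.array([[f,0,i["cx"]],[0,f,i["cy"]],[0,0,1]])
p,_=cv2.projectPoints(np.array([[565.4,31.5,105.5],[581.3,31.8,107],[574,31.6,90.]]),i["rvec"],i["tvec"],K,np.array([i["k1"],0,0,0]))
print("off,on,pivot px",(p[:,0]-[240,225]).round(1).tolist())
print(a[20:36,68:90]);print(b[20:36,68:90])
E
```

```text
off,on,pivot px [[82.3, 19.5], [78.4, 22.7], [80.2, 27.5]]
[[102 116 131 160 174 176 177 177 176 174 173 174 175 173 174 175 175 174
  174 173 173 174]
 [ 86  88  93 103 119 141 165 175 174 177 177 176 174 173 173 174 175 175
  176 175 175 178]
 [ 89  88  88  87  94 122 133 131 140 166 176 175 178 177 177 175 174 174
  176 177 179 172]
 [ 89  88  89  88  85 102 121 128 131 135 128 136 165 175 175 178 179 178
  177 178 170 128]
 [ 89  90  89  87  81  84  91  90  93 107  91  89 105 121 138 166 176 175
  176 162 121  94]
 [ 87  88  86  82  79  77  75  55  54  62  65  63  76  99 103 108 123 136
  143 114  91  88]
 [ 99  94  82  75  70  55  51  47  45  49  55  59  79 101  92  74  84  92
   97  90  88  90]
 [147 130  98  84  64  45  42  43  48  69  81  74  93 104  92  77  72  77
   88  90  91  89]
 [156 157 151 144 119  83  67  56  53  82  89  84  96 101  88  88  86  84
   89  90  91  91]
 [128 140 148 156 157 152 144 118  84  93  94  88  91  94  89  90  87  86
   91  90  90  90]
 [ 79  97 116 130 142 151 158 157 147 145 127 102  98  94  87  81  68  83
   91  92  92  93]
 [ 52  55  67  80 
[... 1236 characters left out ...]
7  74  73  75  81  88  85  83
   88  89  88  89]
 [127 138 146 155 155 151 143 117  83  91  92  80  76  79  84  89  85  84
   89  90  89  90]
 [ 76  94 113 129 139 149 157 155 146 143 125 100  96  91  85  81  68  81
   89  90  89  90]
 [ 51  53  65  80  99 116 131 141 148 156 155 147 143 123  93  74  59  80
   91  90  86  86]
 [ 69  53  51  53  58  70  87 104 121 134 143 149 157 155 144 120  91  84
   89  84  68  66]
 [ 79  74  73  70  54  51  56  59  74  90 106 123 136 145 152 154 134  93
   87  77  73  67]
 [ 79  80  80  79  74  73  70  52  51  56  61  76  92 110 125 137 128  92
   86  78  61  47]
 [ 80  77  76  78  80  80  78  72  72  68  53  51  51  62  77  95 101  87
   68  60  43  37]]
```

The toggle's bat has left its off position (columns 80–82, rows 23–29 of the crop), and nothing else in the crop has changed.

```bash
python3 -c "
from workcell import ctrl
print(ctrl.close_job())"
```

```text
the job is handed in; nothing more can be done
None
```

I handed the job in at about 9 s: the toggle was pushed to its on stop (felt as force there and seen to have left off), the guard dropped shut over it, and the drive button, work-light toggle and the loose things near the panel looked unmoved in the last picture.

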